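# Close the bedside flask with its double lid, then lift off the cup

### The job

Stand the open blue vacuum flask upright on the cork coaster in the free cell of the grey caddy and let go of it, then close it with its double lid, the orange stopper and the steel cup nested over it, carried and set down together as one until the stopper is fully home in the mouth, and let go. Then take only the cup straight up off the stopper, which must stay home in the flask, and finish with the gripper still holding the cup level and in the air, about a hand's breadth above the stopper. Set things down rather than dropping them, never tip the flask over, and leave the other things in the caddy and on the table where they are.

Things in the scene. Friction and masses are not known exactly. Their poses are not given: they have to be found in the camera images.
- flask: Open vacuum flask, blue, upright on the table at the start. 150 mm tall, round: 64 mm diameter up to 112 mm, a shoulder up to 124 mm, then a straight steel neck 52 mm in diameter up to the mouth. 0.2 to 0.4 kg. Origin: centre of its underside, z up.
- stopper: Inner lid: orange push-in stopper, round, 70 g. Origin: centre of the plug's underside, z up. Plug 41 mm diameter, 0 to 22 mm high, its lowest 4 mm tapered; flange 60 mm diameter, 22 to 32 mm; boss 47 mm diameter, 32 to 42 mm, inside the cup, with a white button (top 45 mm). Starts standing on its plug on the table, cup over it. Home, its origin is 128 mm above the flask's; nothing locks it.
- stopper_flange (a point): Centre of the stopper's flange (60 mm diameter, 10 mm thick), 27 mm above the stopper's origin, below the cup's rim. The flange is wider than the cup: gripped by its edge from above, with the fingers outside the cup, it carries stopper and cup together.
- flask_mouth (a point): Centre of the flask's mouth, at rim height, 150 mm above the flask's origin. The mouth is a round hole 45 mm in diameter and 26 mm deep; the stopper drops in with 2 mm of play all round and its flange then rests on the rim.
- cup: Outer lid: steel cup upside down over the stopper's boss, rim resting loosely on the flange; 55 mm outer diameter, 48 mm tall, straight 2.5 mm wall, closed top, 1.5 mm of play round the boss, 55 to 90 g. Origin: centre of the open rim (its lower end), z up to the closed end; nested, 32 mm above the stopper's origin. Nothing locks it: gripped by its side it lifts straight off.
- caddy: Grey woven-look divided caddy, fixed, 250 mm long (its y axis), 88 mm wide (its x axis), walls 60 mm high and 6 mm thick, floor 6 mm thick; three cells in a row along y, each 75 by 76 mm inside, centres 81 mm apart. Origin: centre of its underside. Two of the cells are taken, by the bottle and the jar; which ones varies.
- coaster: Round cork coaster, 70 mm in diameter and 3 mm thick, fixed in the centre of the floor of the free cell of the caddy (any of the three). Origin: centre of its underside, 6 mm above the table; the flask stands on its top, 9 mm above the table.
- bottle: Green glass water bottle with a blue cap, 58 mm in diameter and 150 mm tall, standing in a cell of the caddy; leave it there. Origin: centre of its underside.
- jar: Amber glass jar with a brass lid, 62 mm in diameter and 85 mm tall, standing in a cell of the caddy; leave it there. Origin: centre of its underside.
- remote: Black remote control, 45 by 170 mm (long side along its y), 18 mm high, lying beside the caddy; leave it. Origin: centre of its underside.
- clock: White travel alarm clock, 40 by 85 mm and 89 mm high, beyond the caddy; leave it. Origin: centre of its underside.
- glasses_case: Dark red hard glasses case, 62 by 160 mm (long side along its y), 40 mm high; leave it. Origin: centre of its underside.
- book: Green book, 125 by 185 mm, 28 mm thick, lying flat beyond the caddy; leave it. Origin: centre of its underside.
Things that resemble listed ones, but are neither listed nor needed, are in the scene too. There is more than one size of the cup; the one meant has the size given above.

How it is judged:
By the outcome, as a careful person would: the job done as asked, in the order asked, and still so for the second after the job is handed in, while the arm keeps its last pose, push and grip.
It also fails if it takes over 64 s, if anything falls off the work surface, if the arm or the gripper's body presses on something with over 40 N, if the wrist force passes 120 N, or if a joint passes its speed limit or range.

### The arm

A 6-joint arm with a two-finger parallel gripper is mounted at the origin on the work surface. World frame = base frame: x ahead of the robot, y to its left, z up, the work surface at z = 0. Lengths are in m, angles in rad, forces in N, time in s.
With the tool pointing down it reaches from about 0.35 to 0.95 m from the base axis. Payload 17.4 kg.
Tool frame: the origin (TCP) lies at the very end of the fingers, on their centre line; the grasp point (between the pads) lies 19 mm behind it; z points along the fingers, y is the line along which they close (so a half turn about z gives the same grasp; the last joint's range is limited). The gripper opens to 93 mm and grips with 3 to 60 N. Pads are 15 mm wide; open, the fingers measure 128 mm over their backs; the gripper's body (75 mm by 188 mm) begins 65 mm behind the grasp point.
Start: joints at [-1.281, 0.116, 1.442, -0, 1.584, -0.038], TCP at [0.217, -0.639, 0.219] pointing down, gripper open.
Joint ranges: [-2.83, 2.83], [-0.83, 2.19], [0.07, 2.5], [-1.14, 4.28], [0.01, 3], [-2.97, 2.97]. Speed limits (rad/s): [1.89, 1.89, 2.22, 3.14, 3.14, 3.14].

### API

Orientations are given as a rotation vector (axis times angle).
In Python, from station import sensors, imaging, env gives the robot as it stands.
- The arm moves only by the tool arm_command, never from a script. Its argument "steps" is a list that holds one entry, the list of rows, each a list of 4 numbers: the shift along the tool's x, y, z in mm, then the turn about the tool's z in rad. A call has 1 to 5 rows; each row shifts and turns the commanded pose from where the row before left it, along the tool's axes as they then stand; what a row does not reach is not made up. A row lasts 1/8 s, in which the tool goes at most 62.5 mm and 10.7 degrees, less where a joint would pass 70% of its speed; a pose out of reach is approached as far as the arm can. A call is refused whole if a number of a shift passes 62.5 or a number of a turn 0.188, either way. A call with a gripper value outside its range is refused whole. "hand" is the opening, from -1 (shut) to 1 (fully open), set as the call begins (left out, the last holds). The fingers move at their own pace and stop on an object; "grip_force" is the grip in N (left out, the last holds). Time passes only in rows, so rows that do not move let the fingers close. It gives the time, the measured TCP pose, the force, the opening and the grip force at its end, in the units of the state.
- sensors.read_state(): the state, without advancing time (a new reading comes with each control period).
- imaging.camera(name): name is "side" or "top" or "wrist"; returns (picture, depth): 480x640x3 uint8, red, green, blue; 480x640 float32, m along the optical axis (not along the pixel's ray), 0 where there is no reading.
- imaging.calibration(name): a dict with "intrinsics" (3x3 intrinsics, pixels), "dist" ([k1, k2, p1, p2, k3] as OpenCV has them; the pictures are not rectified), "R" (3x3) and "t" (3): a world point X has camera coordinates R X + t. Camera axes: x right, y down, z forward; pixel columns grow to the right and rows downward; lengths in m; the calibration is good to about 2 mm. A picture is of the moment at which its call begins: read the wrist's pose just before it. calibration takes no time and is no camera call; for the wrist camera it gives the pose at the moment of the call.
- env.finish_job(): hands the job in; it is judged then, once.
The state is a dict: "t": time; "joint_positions": joint angles; "qvel": joint speeds; "effort": joint torques, N m; "tcp_pos": TCP position; "eef_rot": TCP orientation; "contact_force": force on the tool from outside, world axes, zero at the start; "moment": the same for the moment, N m; "finger_gap": finger opening in m; "finger_force": force on a finger pad.
Only numpy, scipy, OpenCV 4.12 (cv2) and the standard library are available. Lean on these libraries where they do the work, as an engineer would, in place of code of your own. Each camera call takes 0.05 s, during which the arm holds its last target. There are 200 camera calls.

## Working session

There is one attempt and no reset: what is moved stays moved. The work goes in short steps, Python scripts to look and compute and a tool call to move; the robot and the scene stay as the last step left them, time stands still between calls to the robot, and variables do not carry over. Pictures are saved under pics/ and viewed, at most 10 in all, crops included, and the job is handed in when it is done.

Besides the shell and the picture viewer there is one more tool, called as name(argument=value, ...) on one line, values as JSON. arm_command: Moves the arm, as the interface text tells. Its arguments: {"type":"object","properties":{"steps":{"type":"array"},"hand":{"type":"number"},"grip_force":{"type":"number"}},"required":["steps"]}

```bash
ls; mkdir -p pics
cat > h.py <<'E'
import numpy as np, cv2
from station import sensors, imaging, env
def snap(n):
    p,d=imaging.camera(n); c=imaging.calibration(n)
    np.savez(f'/tmp/{n}.npz',p=p,d=d,K=c['intrinsics'],D=c['dist'],R=c['R'],t=c['t']); return p
def cloud(n):
    z=np.load(f'/tmp/{n}.npz'); d=z['d']; h,w=d.shape
    u,v=np.meshgrid(np.arange(w),np.arange(h))
    q=cv2.undistortPoints(np.stack([u,v],-1).reshape(-1,1,2).astype(float),z['K'],z['D']).reshape(h,w,2)
    X=np.dstack([q[...,0]*d,q[...,1]*d,d])
    W=(X-np.array(z['t']).ravel())@np.array(z['R'])
    W[d==0]=np.nan
    return z['p'],W
E
python3 - <<'E'
from h import *
s=sensors.read_state(); print({k:np.round(v,4) for k,v in s.items()})
for n in ['top','side']:
    p=snap(n); cv2.imwrite(f'pics/{n}0.png',p[...,::-1])
    c=imaging.calibration(n); print(n,-np.array(c['R']).T@np.array(c['t']))
E
```

```text
pics
{'t': np.float64(0.0), 'joint_positions': array([-1.2808,  0.1165,  1.4422,  0.    ,  1.584 , -0.0378]), 'qvel': array([ 0.0008,  0.0014, -0.001 ,  0.    ,  0.0006,  0.0015]), 'effort': array([-3.00000e-04, -7.21269e+01, -6.22610e+01,  7.80000e-02,
        2.38000e-02, -1.00000e-04]), 'tcp_pos': array([ 0.2173, -0.6389,  0.2179]), 'eef_rot': array([-3.0984e+00, -5.1250e-01,  2.0000e-04]), 'contact_force': array([-0.2159,  0.0646,  0.246 ]), 'moment': array([-0.0627, -0.0278, -0.0272]), 'finger_force': np.float64(0.0), 'finger_gap': np.float64(0.0931)}
top [ 0.41447801 -0.03004209  1.23298142]
side [0.23346604 0.65322811 1.01988956]
```

View pics/top0.png

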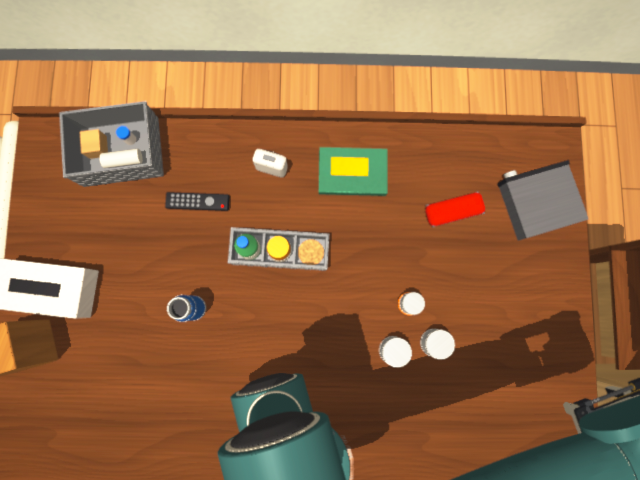

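View pics/side0.png

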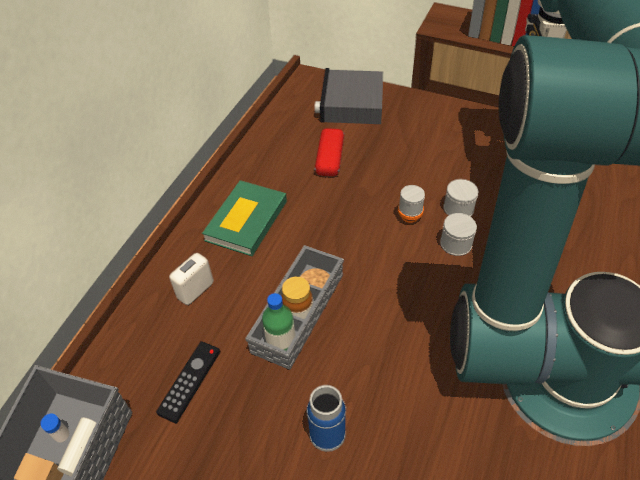

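The top view shows the flask at about (180,308), the lid with its orange flange at (412,303), and the free cell with the cork at (312,251), at the right (-y) end of the caddy. The two larger cups at (396,352) and (438,344) are decoys. The side view agrees.

```bash
cat > m.py <<'E'
from h import *
from scipy.optimize import least_squares
def circ(P):
    c0=P[:,:2].mean(0)
    f=lambda q:np.hypot(P[:,0]-q[0],P[:,1]-q[1])-q[2]
    r=least_squares(f,[*c0,.03],loss='soft_l1',f_scale=.001); return np.round(r.x,4)
def box(W,u0,u1,v0,v1):
    m=np.zeros(W.shape[:2],bool); m[v0:v1,u0:u1]=1; return m&np.isfinite(W[...,2])
def disc(P):
    "min enclosing circle of top face"
    (a,b),r=cv2.minEnclosingCircle(P[:,:2].astype(np.float32)*1000); return np.round([a,b,r],1)
E
python3 - <<'E'
from m import *
for n,fl,ld,cd in [('top',(160,215,290,328),(395,430,286,320),(225,335,224,275)),('side',(300,352,380,452),(393,430,180,226),(245,348,244,370))]:
    p,W=cloud(n); print(n)
    m=box(W,*fl); P=W[m]; print('table z',np.round(np.nanmedian(P[P[:,2]<.01][:,2]),4),'flask max',P[:,2].max())
    q=P[(P[:,2]>.143)&(P[:,2]<.16)]; print(' rim',len(q),disc(q),circ(q))
    q=P[(P[:,2]>.02)&(P[:,2]<.108)]; print(' body',len(q),circ(q))
    m=box(W,*ld); P=W[m]; zt=np.percentile(P[:,2],97); print(' lid top',zt)
    q=P[P[:,2]>.072]; print(' top',len(q),disc(q),np.round(q.mean(0),4))
    q=P[(P[:,2]>.038)&(P[:,2]<.072)]; print(' cupside',len(q),circ(q) if len(q)>5 else '')
    q=P[(P[:,2]>.018)&(P[:,2]<.034)]; print(' flange',len(q),circ(q) if len(q)>5 else '')
    m=box(W,*cd); q=W[m&(W[...,2]>.054)&(W[...,2]<.066)]
    r=cv2.minAreaRect(q[:,:2].astype(np.float32)*1000); print(' caddy',len(q),r)
E
```

```text
top
table z -0.0001 flask max 0.15599638790561465
 rim 117 [406.4 278.9  26.2] [0.4062 0.2783 0.0241]
 body 194 [0.4063 0.279  0.0317]
 lid top 0.08239038088595936
 top 387 [ 424.6 -288.1   27.7] [ 0.4244 -0.2875  0.0794]
 cupside 52 [ 0.4246 -0.2887  0.0278]
 flange 50 [ 0.4244 -0.2878  0.0286]
 caddy 953 ((561.6259155273438, 54.11714172363281), (254.5242462158203, 92.7997817993164), 86.87401580810547)
side
table z -0.0004 flask max 0.15406231168270362
 rim 261 [403.  278.4  27. ] [0.4031 0.2789 0.0237]
 body 677 [0.4035 0.2782 0.0311]
 lid top 0.08224153140063833
 top 391 [ 421.  -287.9   30.5] [ 0.4205 -0.2847  0.0796]
 cupside 252 [ 0.4214 -0.2878  0.0271]
 flange 113 [ 0.4214 -0.288   0.0289]
 caddy 1526 ((557.0689697265625, 52.57838439941406), (257.9702453613281, 94.92203521728516), 86.77633666992188)
```

arm_command(steps=[[[0,0,0,-0.17],[0,0,0,-0.17],[0,0,0,-0.17],[0,0,0,-0.17],[0,0,0,-0.17]]], hand=1)

```text
t: 0.72
tcp_pos: [0.2173, -0.639, 0.2182]
eef_rot: [-2.607, -1.752, -0.0]
contact_force: [-0.2, 0.2, -0.2]
finger_gap: 0.0925
finger_force: 0.0
```

arm_command(steps=[[[0,0,0,-0.17],[0,0,0,-0.167],[50,20,0,0],[55,25,0,0],[55,25,0,0]]])

```text
t: 1.35
tcp_pos: [0.2965, -0.4816, 0.2182]
eef_rot: [-2.283, -2.157, -0.0]
contact_force: [1.2, -0.6, -0.3]
finger_gap: 0.0932
finger_force: 0.0
```

```bash
cat > g.py <<'E'
from m import *
from scipy.spatial.transform import Rotation as Ro
def go(x,y,z=None):
    s=sensors.read_state(); R=Ro.from_rotvec(s['eef_rot']).as_matrix(); p=s['tcp_pos']
    d=np.array([x,y,p[2] if z is None else z])-p
    print('t',round(float(s['t']),2),'p',np.round(p*1000,1),'yhead',np.degrees(np.arctan2(R[1,1],R[0,1])).round(2),'zt',R[:,2].round(4),'move',(R.T@d*1000).round(1),'F',np.round(s['contact_force'],1),'gap',round(float(s['finger_gap'])*1000,1),'ff',round(float(s['finger_force']),1))
E
python3 - <<'E'
from g import *
go(.5,0); go(.405,.2785)
p,W=cloud('top')
for b in [(375,420,330,370),(418,460,325,362)]:
    P=W[box(W,*b)]; q=P[P[:,2]>.05]; print('decoy',P[:,2].max(),disc(q))
E
```

```text
t 1.35 p [ 296.5 -481.6  218.2] yhead -3.25 zt [-2.e-04  5.e-04 -1.e+00] move [4.923e+02 1.758e+02 2.000e-01] F [ 1.2 -0.6 -0.3] gap 93.2 ff 0.0
t 1.35 p [ 296.5 -481.6  218.2] yhead -3.25 zt [-2.e-04  5.e-04 -1.e+00] move [7.65e+02 6.52e+01 4.00e-01] F [ 1.2 -0.6 -0.3] gap 93.2 ff 0.0
decoy 0.07025259908710889 [ 302.2 -247.8   36.2]
decoy 0.06973034141494468 [ 321.4 -356.6   37.3]
```

arm_command(steps=[[[54,20,0,0],[55,20,0,0],[55,20,0,0],[55,20,0,0],[55,20,0,0]]])

```text
t: 1.98
tcp_pos: [0.4116, -0.2134, 0.2186]
eef_rot: [2.283, 2.158, 0.0]
contact_force: [0.6, -1.4, 0.8]
finger_gap: 0.0928
finger_force: 0.0
```

arm_command(steps=[[[55,20,0,0],[55,20,0,0],[55,18,0,0],[53,18,0,0],[50,-20,0,0]]])

```text
t: 2.6
tcp_pos: [0.4828, 0.0511, 0.2178]
eef_rot: [-2.282, -2.158, 0.002]
contact_force: [0.1, 0.3, -0.6]
finger_gap: 0.0929
finger_force: 0.0
```

arm_command(steps=[[[50,-20,0,0],[50,-20,0,0],[50,-20,0,0],[0,0,0,0]]])

```text
t: 3.1
tcp_pos: [0.4294, 0.2049, 0.2184]
eef_rot: [-2.278, -2.163, 0.0]
contact_force: [0.0, -1.2, -0.2]
finger_gap: 0.0931
finger_force: 0.0
```

Run:
```python
from g import *
go(.405,.2785)
p=snap('wrist'); cv2.imwrite('pics/w1.png',p[...,::-1])
p,W=cloud('wrist'); c=imaging.calibration('wrist'); print(-np.array(c['R']).T@np.array(c['t']))
m=np.isfinite(W[...,2])&(np.hypot(W[...,0]-.405,W[...,1]-.2785)<.05)
P=W[m]; print(len(P), np.histogram(P[:,2],bins=np.arange(-.01,.2,.015))[0])
q=P[(P[:,2]>.143)&(P[:,2]<.16)]; print(len(q)); print(disc(q),circ(q)) if len(q)>9 else 0
```

```text
t 3.1 p [429.4 204.9 218.4] yhead -2.96 zt [-5.e-04  3.e-04 -1.e+00] move [ 72.3 -28.2   0. ] F [ 0.  -1.2 -0.2] gap 93.1 ff 0.0
[0.43383909 0.27651966 0.38417222]
26508 [2541    0    0    0    0    0    0   36 4803 1949 2318    0    0    0]
2179
[406.1 275.7  25.9] [0.4064 0.2757 0.0237]
```

View pics/w1.png

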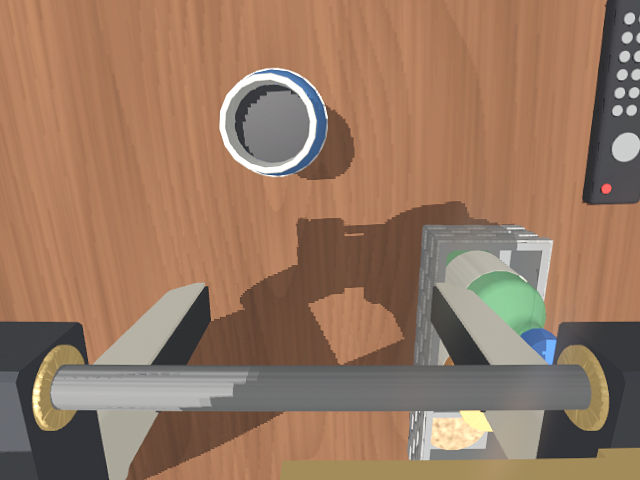

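The wrist view shows the flask mouth centred at about (274,123) with nothing near it. The wrist estimate of the mouth is (406,276) mm, within about 3 mm of the fixed cameras.

arm_command(steps=[[[36,-14,0,0],[35,-14,0,0],[0,0,0,0],[0,0,40,0],[0,0,0,0]]])

```text
t: 3.78
tcp_pos: [0.4064, 0.273, 0.1763]
eef_rot: [-2.284, -2.156, 0.007]
contact_force: [0.2, -0.1, 0.1]
finger_gap: 0.093
finger_force: 0.0
```

arm_command(steps=[[[1,0,35,0],[1,-1,35,0],[0,0,29,0],[0,0,0,0],[0,0,0,0]]])

```text
t: 4.4
tcp_pos: [0.4069, 0.2768, 0.0817]
eef_rot: [2.283, 2.157, 0.003]
contact_force: [-0.1, 0.5, 0.3]
finger_gap: 0.093
finger_force: 0.0
```

arm_command(steps=[[[0,-1,3,0],[0,0,0,0]]])

```text
t: 4.65
tcp_pos: [0.4051, 0.277, 0.0773]
eef_rot: [2.283, 2.158, 0.001]
contact_force: [0.2, 0.2, 0.7]
finger_gap: 0.0928
finger_force: 0.0
```

arm_command(steps=[[[0,0,0,0],[0,0,0,0],[0,0,0,0],[0,0,0,0],[0,0,0,0]]], hand=-1, grip_force=25)

```text
t: 5.28
tcp_pos: [0.4049, 0.2769, 0.0767]
eef_rot: [-2.283, -2.158, -0.0]
contact_force: [1.4, -0.4, 0.2]
finger_gap: 0.0634
finger_force: 25.0
```

arm_command(steps=[[[0,0,0,0],[0,0,0,0]]])

```text
t: 5.52
tcp_pos: [0.4049, 0.2769, 0.0767]
eef_rot: [2.283, 2.158, 0.0]
contact_force: [0.4, 0.6, -0.2]
finger_gap: 0.0636
finger_force: 25.0
```

arm_command(steps=[[[0,0,-10,0],[0,0,-25,0],[0,0,-30,0],[0,0,-25,0],[-15,2,-5,0]]])

```text
t: 6.15
tcp_pos: [0.4064, 0.262, 0.1735]
eef_rot: [2.281, 2.159, 0.003]
contact_force: [0.3, -0.3, -3.2]
finger_gap: 0.0635
finger_force: 25.0
```

arm_command(steps=[[[-35,4,0,0],[-40,5,0,0],[-40,5,0,0],[-40,5,0,0],[-40,5,0,0]]])

```text
t: 6.78
tcp_pos: [0.4184, 0.0638, 0.1708]
eef_rot: [-2.283, -2.158, 0.001]
contact_force: [-0.1, -0.8, -2.3]
finger_gap: 0.0634
finger_force: 25.0
```

arm_command(steps=[[[-40,5,0,0],[-32,5,0,0],[-20,5,0,0],[0,0,0,0],[0,0,0,0]]])

```text
t: 7.4
tcp_pos: [0.4285, -0.0268, 0.1712]
eef_rot: [-2.283, -2.158, 0.001]
contact_force: [0.2, 0.3, -2.9]
finger_gap: 0.0634
finger_force: 25.0
```

Run:
```python
from g import *
go(.555,-.0275,.167)
for n,b in [('top',(298,326,238,264)),('side',(302,335,258,295))]:
    p0,W0=cloud(n); P=W0[box(W0,*b)]; q=P[(P[:,2]>.003)&(P[:,2]<.014)]; print('coaster',n,disc(q))
p=snap('wrist'); cv2.imwrite('pics/w2.png',p[...,::-1])
p,W=cloud('wrist')
m=np.isfinite(W[...,2])&(np.abs(W[...,0]-.56)<.06)&(np.abs(W[...,1]-.05)<.14)&(W[...,2]>.056)&(W[...,2]<.064)
q=W[m]; print(len(q)); print(cv2.minAreaRect(q[:,:2].astype(np.float32)*1000))
s=sensors.read_state(); c=s['tcp_pos']
m=np.isfinite(W[...,2])&(np.hypot(W[...,0]-c[0],W[...,1]-c[1])<.05)
P=W[m]; print(np.histogram(P[:,2],bins=np.arange(-.01,.3,.02))[0], np.nanmax(P[P[:,2]<.27,2]))
q=P[(P[:,2]>.232)&(P[:,2]<.245)]; print(len(q)); print(disc(q),circ(q)) if len(q)>9 else 0
```

```text
t 7.4 p [428.5 -26.8 171.2] yhead -3.23 zt [-7.e-04  3.e-04 -1.e+00] move [  6.4 126.4   4.1] F [ 0.2  0.3 -2.9] gap 63.4 ff 25.0
coaster top [560.4 -30.7  48.4]
coaster side [548.3 -39.3  50. ]
10063
((558.5122680664062, 17.440269470214844), (183.86434936523438, 94.22966766357422), 87.04566955566406)
[ 5555     0     0     0     0   450   661   857  1163  2744  6308 17658
 13385  9266 39979] 0.26999956760482025
10753
[429.2 -18.2  44.1] [ 0.4286 -0.0244  0.0238]
```

View pics/w2.png

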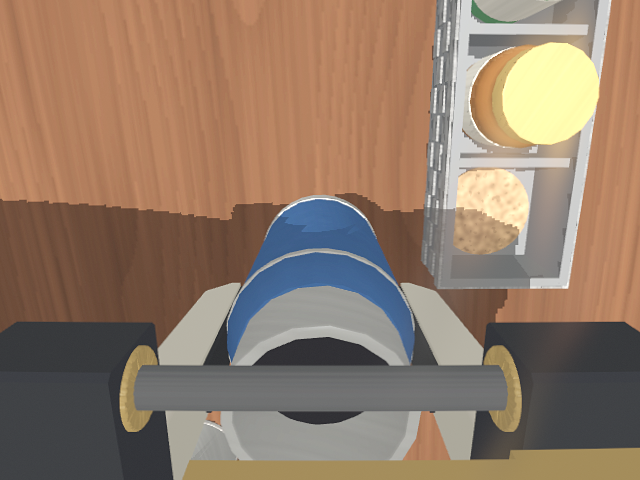

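The wrist view shows the flask hanging upright between the pads. The free cell with the coaster is at about (490,212), ahead to the right, with the jar beside it.

Run:
```python
from g import *
a=np.radians(-3.1); ux=np.array([np.cos(a),np.sin(a)]); uy=np.array([-np.sin(a),np.cos(a)]); c=np.array([.5593,.0533])
for n in ['wrist','top','side']:
    p,W=cloud(n); d=W[...,:2]-c; A=d@ux*1000; B=d@uy*1000; Z=W[...,2]
    t=(Z>.055)&(Z<.065)
    # median mid of wall bands, top faces
    o=[]
    for nm,m,v in [('x-',t&(abs(A+41)<9)&(B<-55)&(B>-110),A),('x+',t&(abs(A-41)<9)&(B<-55)&(B>-110),A),('end',t&(abs(B+122)<9)&(abs(A)<30),B),('div',t&(abs(B+40.5)<9)&(abs(A)<30),B)]:
        q=v[m]; o.append((nm,len(q),*(np.round(np.percentile(q,[3,50,97]),1) if len(q) else [])))
    k=(Z>.004)&(Z<.014)&(abs(A)<40)&(B>-120)&(B<-42)&((p[...,0].astype(int)-p[...,2])>40)
    print(n,o,'cork',k.sum(),disc(np.dstack([A,B])[k]/1000),np.median(A[k]),np.median(B[k]))
p,W=cloud('wrist'); Z=W[...,2]; s=sensors.read_state(); tc=s['tcp_pos']
for z0,z1 in [(.105,.15),(.15,.2),(.225,.248)]:
    m=(Z>z0)&(Z<z1)&(np.hypot(W[...,0]-tc[0],W[...,1]-tc[1])<.036); m[:, :225]=0; m[:,418:]=0; print(z0,m.sum(),circ(W[m]))
```

```text
wrist [('x-', 1124, np.float64(-45.4), np.float64(-41.9), np.float64(-37.5)), ('x+', 1221, np.float64(38.3), np.float64(41.2), np.float64(46.9)), ('end', 1109, np.float64(-126.8), np.float64(-121.9), np.float64(-118.8)), ('div', 0)] cork 5359 [  2.9 -82.7  35.7] 5.103697213366252 -81.67456946590607
top [('x-', 71, np.float64(-43.4), np.float64(-39.4), np.float64(-35.6)), ('x+', 64, np.float64(40.8), np.float64(44.4), np.float64(48.2)), ('end', 73, np.float64(-125.9), np.float64(-122.5), np.float64(-118.3)), ('div', 2, np.float64(-40.7), np.float64(-40.5), np.float64(-40.3))] cork 533 [  2.9 -81.5  36.3] 2.8200507252089775 -81.42158617800887
side [('x-', 102, np.float64(-48.5), np.float64(-44.7), np.float64(-40.0)), ('x+', 92, np.float64(35.1), np.float64(39.1), np.float64(43.8)), ('end', 115, np.float64(-127.9), np.float64(-121.4), np.float64(-117.7)), ('div', 0)] cork 374 [  5.6 -91.8  32.9] 1.623387970988825 -93.46130510892975
0.105 1801 [ 0.4288 -0.0264  0.0319]
0.15 4248 [ 0.4285 -0.0293  0.0346]
0.225 13872 [ 0.4286 -0.0244  0.0237]
```

arm_command(steps=[[[1,20,0,0],[1,35,0,0],[1,38,0,0],[2,24,0,0],[0,10,0,0]]])

```text
t: 8.07
tcp_pos: [0.5566, -0.0282, 0.1711]
eef_rot: [-2.281, -2.159, 0.001]
contact_force: [-0.9, -0.6, -3.0]
finger_gap: 0.0635
finger_force: 25.0
```

arm_command(steps=[[[0,0,0,0],[0,0,10,0],[0,0,0,0],[0,0,0,0]]])

```text
t: 8.57
tcp_pos: [0.5556, -0.0291, 0.1618]
eef_rot: [2.283, 2.158, 0.0]
contact_force: [-0.3, -0.7, -1.9]
finger_gap: 0.0634
finger_force: 25.0
```

Run:
```python
from g import *
go(.5553,-.0285,.0857)
```

```text
t 8.57 p [555.6 -29.1 161.8] yhead -3.22 zt [ 1.e-04 -0.e+00 -1.e+00] move [ 0.6 -0.4 76.1] F [-0.3 -0.7 -1.9] gap 63.4 ff 25.0
```

arm_command(steps=[[[0.5,0,20,0],[0,0,22,0],[0,0,15,0],[0,0,8,0],[0,0,0,0]]])

```text
t: 9.2
tcp_pos: [0.5558, -0.0286, 0.0961]
eef_rot: [-2.282, -2.158, 0.001]
contact_force: [-0.1, -0.1, -2.3]
finger_gap: 0.0635
finger_force: 25.0
```

arm_command(steps=[[[0,0,3,0],[0,0,3,0],[0,0,2,0],[0,0,1,0],[0,0,0,0]]])

```text
t: 9.82
tcp_pos: [0.556, -0.0286, 0.0876]
eef_rot: [2.283, 2.158, -0.0]
contact_force: [-0.6, 0.7, -2.1]
finger_gap: 0.0638
finger_force: 25.0
```

arm_command(steps=[[[0,0,1,0],[0,0,0,0],[0,0,0.7,0],[0,0,0,0],[0,0,0,0]]])

```text
t: 10.45
tcp_pos: [0.556, -0.0286, 0.086]
eef_rot: [2.283, 2.158, 0.0]
contact_force: [0.2, 0.6, -3.0]
finger_gap: 0.0631
finger_force: 25.0
```

arm_command(steps=[[[0,0,0.6,0],[0,0,0,0],[0,0,0.6,0],[0,0,0,0],[0,0,0,0]]])

```text
t: 11.08
tcp_pos: [0.5562, -0.0286, 0.0857]
eef_rot: [2.282, 2.158, 0.001]
contact_force: [-4.6, 0.8, 8.9]
finger_gap: 0.0636
finger_force: 25.0
```

Force is up by 12 N, so the flask is seated. I'll release it and retreat straight up.

arm_command(steps=[[[0,0,0,0],[0,0,0,0],[0,0,0,0],[0,0,0,0]]], hand=1)

```text
t: 11.58
tcp_pos: [0.556, -0.0286, 0.0847]
eef_rot: [-2.283, -2.158, 0.0]
contact_force: [-0.1, -0.3, 1.0]
finger_gap: 0.0925
finger_force: 0.0
```

arm_command(steps=[[[0,0,-15,0],[0,0,-40,0],[0,0,-50,0],[0,0,-40,0],[-20,-5,0,0]]])

```text
t: 12.2
tcp_pos: [0.5509, -0.0481, 0.2342]
eef_rot: [2.278, 2.157, 0.006]
contact_force: [0.6, -0.2, -1.1]
finger_gap: 0.093
finger_force: 0.0
```

arm_command(steps=[[[-40,-20,0,0],[-40,-20,0,0],[-20,-20,0,0],[0,0,0,0],[0,0,0,0]]])

```text
t: 12.82
tcp_pos: [0.4844, -0.1448, 0.2297]
eef_rot: [-2.283, -2.158, -0.0]
contact_force: [0.0, 0.5, 0.8]
finger_gap: 0.0932
finger_force: 0.0
```

Run:
```python
from g import *
go(.423,-.288)
def show(n,b):
    p,W=cloud(n); P=W[box(W,*b)]; P=P[np.hypot(P[:,0]-.555,P[:,1]+.028)<.036]; q=P[(P[:,2]>.148)&(P[:,2]<.17)]
    print(n,P[:,2].max(),len(q),disc(q),circ(q)); 
for n,b in [('top',(0,640,0,480)),('side',(0,640,0,480)),('wrist',(0,640,0,350))]:
    p=snap(n); show(n,b)
    if n!='top': cv2.imwrite(f'pics/{n}3.png',p[...,::-1])
```

```text
t 12.82 p [ 484.4 -144.8  229.7] yhead -3.23 zt [-0.e+00  2.e-04 -1.e+00] move [-146.5  -53.2   -0. ] F [0.  0.5 0.8] gap 93.2 ff 0.0
top 0.16304050684505297 115 [557.5 -27.8  25.8] [ 0.5572 -0.0274  0.024 ]
side 0.1621907839399698 266 [553.  -27.1  27.1] [ 0.5527 -0.0267  0.0241]
wrist 0.1612914395520744 2155 [556.1 -28.5  26. ] [ 0.5552 -0.0288  0.0238]
```

View pics/side3.png

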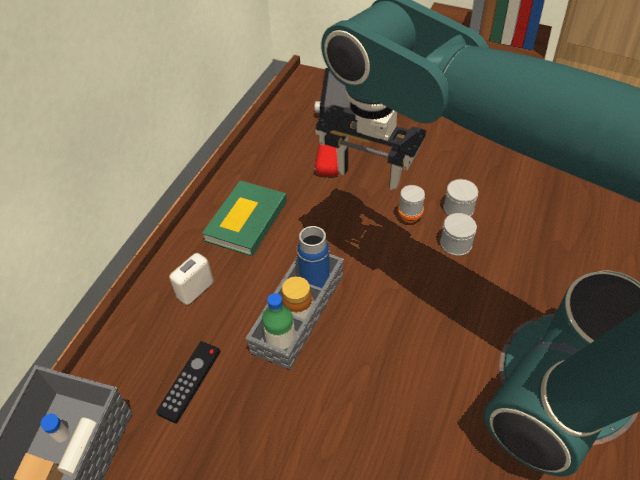

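The side view shows the flask upright in the free cell at (313,262), with the jar and bottle undisturbed. Next I'll look at the lid from the same relative viewpoint.

arm_command(steps=[[[-40,-8,10,0],[-50,-10,15,0],[-55,-12,20,0],[-50,-10,20,0],[-38,-8,14,0]]])

```text
t: 13.6
tcp_pos: [0.423, -0.3761, 0.1496]
eef_rot: [-2.282, -2.158, 0.0]
contact_force: [-0.9, 0.7, 0.7]
finger_gap: 0.093
finger_force: 0.0
```

arm_command(steps=[[[0,0,0,0],[0,0,0,0],[0,0,0,0]]])

```text
t: 13.98
tcp_pos: [0.4241, -0.3738, 0.1514]
eef_rot: [2.281, 2.159, 0.0]
contact_force: [-0.4, 0.3, -1.0]
finger_gap: 0.0931
finger_force: 0.0
```

Run:
```python
from g import *
go(.423,-.288)
p=snap('wrist'); cv2.imwrite('pics/w4.png',p[...,::-1])
p,W=cloud('wrist'); Z=W[...,2]
m=np.isfinite(Z)&(np.hypot(W[...,0]-.423,W[...,1]+.288)<.038)
P=W[m]; print(np.nanmax(P[:,2]))
q=P[P[:,2]>.073]; print('top',len(q),disc(q),q.mean(0).round(4))
q=P[(P[:,2]>.035)&(P[:,2]<.07)]; print('side',len(q),circ(q))
q=P[(P[:,2]>.018)&(P[:,2]<.036)]; print('flange',len(q),circ(q))
```

```text
t 13.97 p [ 424.1 -373.8  151.4] yhead -3.13 zt [ 7.e-04 -5.e-04 -1.e+00] move [85.7 -5.8 -0. ] F [-0.4  0.3 -1. ] gap 93.1 ff 0.0
0.08274207220015749
top 8772 [ 423.4 -288.9   27.6] [ 0.4232 -0.2882  0.0797]m.py:4: RuntimeWarning: Mean of empty slice.
  c0=P[:,:2].mean(0)
  ret = um.true_divide(
Traceback (most recent call last):
  File "m.py", line 6, in circ
    r=least_squares(f,[*c0,.03],loss='soft_l1',f_scale=.001); return np.round(r.x,4)
ValueError: Initial guess is outside of provided bounds
```

View pics/w4.png

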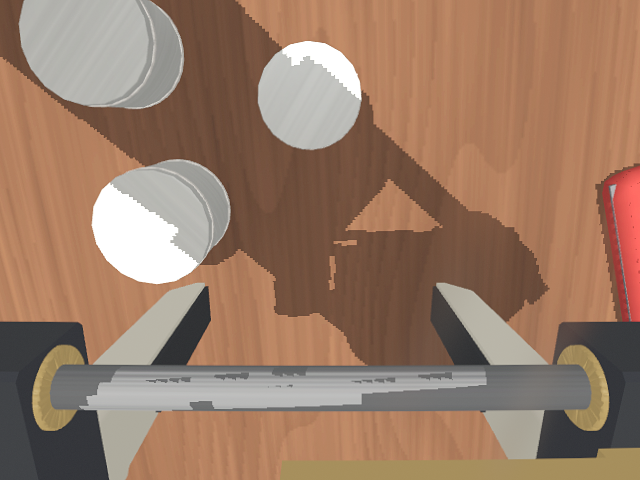

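The wrist view shows the small lid's cup at about (310,95) and the two larger decoys at the left, clear of the finger paths.

arm_command(steps=[[[30,-2,0,0],[35,-2,0,0],[20,-2,0,0],[0,0,0,0],[0,0,30,0]]])

```text
t: 14.65
tcp_pos: [0.4234, -0.2906, 0.1227]
eef_rot: [2.279, 2.156, 0.001]
contact_force: [0.3, -0.0, 0.2]
finger_gap: 0.0928
finger_force: 0.0
```

arm_command(steps=[[[0,0,10,0],[0,0,0,0],[0,0,0,0]]])

```text
t: 15.02
tcp_pos: [0.4225, -0.29, 0.1116]
eef_rot: [2.282, 2.157, 0.0]
contact_force: [-0.0, -0.3, -0.3]
finger_gap: 0.0928
finger_force: 0.0
```

Run:
```python
from g import *
go(.423,-.2882,.008)
```

```text
t 15.03 p [ 422.5 -290.   111.6] yhead -3.22 zt [ 6.e-04 -5.e-04 -1.e+00] move [  1.8   0.4 103.6] F [-0.  -0.3 -0.3] gap 92.8 ff 0.0
```

arm_command(steps=[[[1.8,0.4,30,0],[0,0,35,0],[0,0,25,0],[0,0,10,0],[0,0,0,0]]])

```text
t: 15.65
tcp_pos: [0.4229, -0.2879, 0.0112]
eef_rot: [2.283, 2.158, -0.0]
contact_force: [-0.3, 0.2, 0.3]
finger_gap: 0.093
finger_force: 0.0
```

arm_command(steps=[[[0,0,3,0],[0,0,0,0],[0,0,0,0]]])

```text
t: 16.02
tcp_pos: [0.4229, -0.2878, 0.0082]
eef_rot: [2.282, 2.158, 0.0]
contact_force: [-0.3, 0.1, -0.4]
finger_gap: 0.0933
finger_force: 0.0
```

Closing on the flange.

arm_command(steps=[[[0,0,0,0],[0,0,0,0],[0,0,0,0],[0,0,0,0],[0,0,0,0]]], hand=-1, grip_force=25)

```text
t: 16.65
tcp_pos: [0.4227, -0.2877, 0.0077]
eef_rot: [2.283, 2.158, 0.0]
contact_force: [0.3, 0.3, -0.1]
finger_gap: 0.0596
finger_force: 25.0
```

arm_command(steps=[[[0,0,0,0],[0,0,0,0],[0,0,-3,0],[0,0,0,0]]])

```text
t: 17.15
tcp_pos: [0.4228, -0.2878, 0.011]
eef_rot: [2.283, 2.158, 0.0]
contact_force: [0.1, -0.4, -1.2]
finger_gap: 0.0593
finger_force: 25.0
```

Run:
```python
from g import *
go(.423,-.2882,.008)
```

```text
t 17.15 p [ 422.8 -287.8   11. ] yhead -3.21 zt [ 2.e-04 -1.e-04 -1.e+00] move [-0.4  0.3  3. ] F [ 0.1 -0.4 -1.2] gap 59.3 ff 25.0
```

arm_command(steps=[[[0,0,-8,0],[0,0,-16,0],[0,0,-25,0],[0,0,-30,0],[0,0,-30,0]]])

```text
t: 17.77
tcp_pos: [0.4227, -0.2877, 0.122]
eef_rot: [2.282, 2.158, 0.0]
contact_force: [0.2, -1.0, -1.9]
finger_gap: 0.0593
finger_force: 25.0
```

arm_command(steps=[[[0,0,-30,0],[0,0,-30,0],[0,0,-20,0],[0,0,-10,0],[10,4,-5,0]]])

```text
t: 18.4
tcp_pos: [0.4272, -0.2778, 0.2147]
eef_rot: [-2.283, -2.157, 0.0]
contact_force: [-0.1, 0.8, -2.7]
finger_gap: 0.0592
finger_force: 25.0
```

arm_command(steps=[[[20,9,0,0],[30,13,0,0],[35,16,0,0],[35,16,0,0],[35,16,0,0]]])

```text
t: 19.02
tcp_pos: [0.5061, -0.1252, 0.2139]
eef_rot: [-2.282, -2.158, 0.001]
contact_force: [-0.2, -0.6, -2.3]
finger_gap: 0.0594
finger_force: 25.0
```

arm_command(steps=[[[35,15,0,0],[30,13,0,0],[20,9,0,0],[12,5,0,0],[5,2,0,0]]])

```text
t: 19.65
tcp_pos: [0.5554, -0.0271, 0.2142]
eef_rot: [-2.282, -2.159, 0.001]
contact_force: [-0.4, 0.1, -0.5]
finger_gap: 0.0596
finger_force: 25.0
```

arm_command(steps=[[[0,0,0,0],[0,0,0,0],[0,0,0,0]]])

```text
t: 20.02
tcp_pos: [0.5553, -0.0282, 0.2149]
eef_rot: [2.283, 2.157, 0.0]
contact_force: [-0.8, -0.2, -1.6]
finger_gap: 0.0594
finger_force: 25.0
```

Run:
```python
from g import *
go(.5555,-.0276,.215)
p=snap('side'); cv2.imwrite('pics/s5.png',cv2.resize(p[100:340,230:430,::-1],None,fx=2.5,fy=2.5,interpolation=cv2.INTER_CUBIC))
p,W=cloud('side'); Z=W[...,2]; near=np.isfinite(Z)&(np.hypot(W[...,0]-.5525,W[...,1]+.027)<.04)
rgb=p.astype(int); og=near&(rgb[...,0]>150)&(rgb[...,0]-rgb[...,2]>90)&(Z>.17); 
print(og.sum()); q=W[og]; 
if og.sum()>20:
    print('orange z',np.percentile(q[:,2],[2,50,98]).round(4))
    f=q[(q[:,2]>.229)&(q[:,2]<.24)]; print('flange',len(f),circ(f))
    f=q[(q[:,2]<.226)]; print('plug',len(f), circ(f) if len(f)>9 else '')
rm=W[near&(Z>.135)&(Z<.156)]; print('neck',len(rm),circ(rm))
rm=W[near&(Z>.245)&(Z<.285)&~og]; print('cup',len(rm))
```

```text
t 20.02 p [555.3 -28.2 214.9] yhead -3.25 zt [ 2.e-04 -1.e-04 -1.e+00] move [ 0.6  0.1 -0.1] F [-0.8 -0.2 -1.6] gap 59.4 ff 25.0
11
neck 359 [ 0.5526 -0.0265  0.024 ]
cup 576
```

View pics/s5.png

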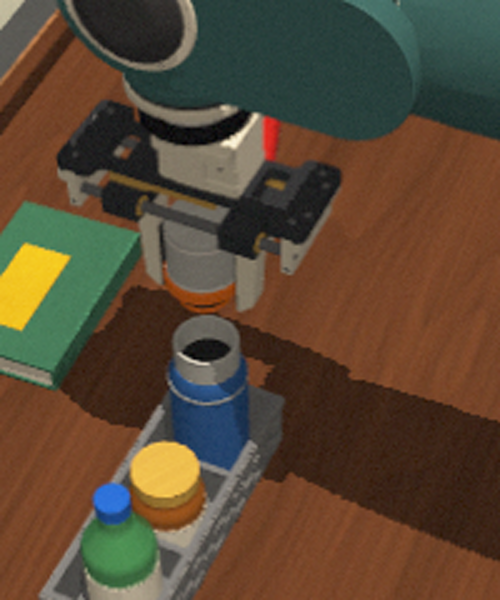

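The crop shows the stopper and cup held together at about (205,265), above the open flask mouth at (208,345). I'll check the relative alignment with the same camera.

Run:
```python
from g import *
p,W=cloud('side'); Z=W[...,2]; near=np.isfinite(Z)&(np.hypot(W[...,0]-.5525,W[...,1]+.027)<.036)
hsv=cv2.cvtColor(p,cv2.COLOR_RGB2HSV); og=near&(hsv[...,0]<16)&(hsv[...,1]>170)&(Z>.165)
vu=np.argwhere(og); print(og.sum(),vu.min(0),vu.max(0)); q=W[og]; print(np.percentile(q[:,2],[0,10,50,90,100]).round(4))
for a,b in [(.2,.2285),(.2285,.24)]:
    f=q[(q[:,2]>a)&(q[:,2]<b)]; print(len(f), circ(f) if len(f)>9 else '')
cu=near&(Z>.244)&(Z<.28)&(hsv[...,1]<60); 
r=[]
for v in range(180,232):
    u=np.argwhere(cu[v]).ravel()
    if len(u)>5:r.append((v,u.min(),u.max()))
print(r[::4]); rim=W[near&(Z>.135)&(Z<.157)]
f=W[cu]; 
g=lambda P,R:least_squares(lambda c:np.hypot(P[:,0]-c[0],P[:,1]-c[1])-R,P[:,:2].mean(0),loss='soft_l1',f_scale=.001).x.round(4)
m=near&(Z>.25)&(Z<.275)&(hsv[...,1]<60)
m2=np.zeros_like(m); m2[:,300:324]=1
print('cup',(m&m2).sum(),g(W[m&m2],.0275),'body',g(W[near&(Z>.075)&(Z<.115)],.032))
```

```text
176 [207 295] [224 323]
[0.2075 0.2126 0.2335 0.239  0.2409]
47 [ 0.5542 -0.0298  0.0212]
120 [ 0.553  -0.0287  0.0291]
[(196, np.int64(292), np.int64(298)), (200, np.int64(292), np.int64(320)), (204, np.int64(297), np.int64(326)), (208, np.int64(298), np.int64(327)), (212, np.int64(301), np.int64(327))]
cup 227 [0.5316 0.0165] body [ 0.5537 -0.0287]
```

arm_command(steps=[[[1.2,0,12,0],[0,0,15,0],[0,0,12,0],[0,0,5,0],[0,0,0,0]]])

```text
t: 20.7
tcp_pos: [0.5554, -0.0265, 0.1704]
eef_rot: [-2.282, -2.158, 0.001]
contact_force: [-0.5, 0.4, -2.1]
finger_gap: 0.0594
finger_force: 25.0
```

arm_command(steps=[[[0,0,2,0],[0,0,2,0],[0,0,2,0],[0,0,0,0]]])

```text
t: 21.2
tcp_pos: [0.5555, -0.0265, 0.1646]
eef_rot: [-2.283, -2.158, 0.0]
contact_force: [-0.3, 0.2, -1.3]
finger_gap: 0.0592
finger_force: 25.0
```

arm_command(steps=[[[0,0,2,0],[0,0,2,0],[0,0,2,0],[0,0,0,0]]])

```text
t: 21.7
tcp_pos: [0.5555, -0.0265, 0.1585]
eef_rot: [-2.283, -2.158, 0.0]
contact_force: [0.2, -0.2, -0.8]
finger_gap: 0.0594
finger_force: 25.0
```

Run:
```python
from g import *
go(.5555,-.0265,.1447)
```

```text
t 21.7 p [555.5 -26.5 158.5] yhead -3.21 zt [-3.e-04  0.e+00 -1.e+00] move [ 0.   0.  13.8] F [ 0.2 -0.2 -0.8] gap 59.4 ff 25.0
```

arm_command(steps=[[[0,0,3,0],[0,0,3,0],[0,0,3,0],[0,0,2,0],[0,0,0,0]]])

```text
t: 22.32
tcp_pos: [0.5555, -0.0265, 0.1476]
eef_rot: [-2.283, -2.158, 0.0]
contact_force: [-0.3, -0.7, -1.9]
finger_gap: 0.0593
finger_force: 25.0
```

arm_command(steps=[[[0,0,1,0],[0,0,0,0],[0,0,1,0],[0,0,0,0]]])

```text
t: 22.82
tcp_pos: [0.5555, -0.0265, 0.1457]
eef_rot: [-2.283, -2.158, 0.0]
contact_force: [0.8, -0.5, -2.2]
finger_gap: 0.0591
finger_force: 25.0
```

arm_command(steps=[[[0,0,0.6,0],[0,0,0,0],[0,0,0.6,0],[0,0,0,0],[0,0,0,0]]])

```text
t: 23.45
tcp_pos: [0.5556, -0.0265, 0.1447]
eef_rot: [2.283, 2.158, 0.0]
contact_force: [-0.9, 0.7, 1.6]
finger_gap: 0.0593
finger_force: 25.0
```

arm_command(steps=[[[0,0,0.6,0],[0,0,0,0],[0,0,0,0]]])

```text
t: 23.82
tcp_pos: [0.5557, -0.0266, 0.1447]
eef_rot: [2.282, 2.158, 0.001]
contact_force: [-2.8, 0.3, 6.2]
finger_gap: 0.0596
finger_force: 25.0
```

Firm seating force at the home height. Now I'll open, rise to the cup's side and check before gripping.

arm_command(steps=[[[0,0,0,0],[0,0,0,0],[0,0,0,0],[0,0,0,0]]], hand=1)

```text
t: 24.32
tcp_pos: [0.5555, -0.0265, 0.1439]
eef_rot: [-2.283, -2.158, 0.0]
contact_force: [-0.2, -0.1, -0.4]
finger_gap: 0.092
finger_force: 0.0
```

arm_command(steps=[[[0,0,-10,0],[0,0,-15,0],[0,0,-10,0],[0,0,0,0],[0,0,0,0]]])

```text
t: 24.95
tcp_pos: [0.5554, -0.0265, 0.1787]
eef_rot: [-2.283, -2.158, 0.0]
contact_force: [0.1, 0.3, -0.0]
finger_gap: 0.0932
finger_force: 0.0
```

Run:
```python
from g import *
go(.5555,-.0265,.178)
p=snap('side'); cv2.imwrite('pics/s6.png',cv2.resize(p[100:340,230:430,::-1],None,fx=2.5,fy=2.5,interpolation=cv2.INTER_CUBIC))
```

```text
t 24.95 p [555.4 -26.5 178.7] yhead -3.21 zt [-3.e-04  0.e+00 -1.e+00] move [0.  0.1 0.7] F [ 0.1  0.3 -0. ] gap 93.2 ff 0.0
```

View pics/s6.png

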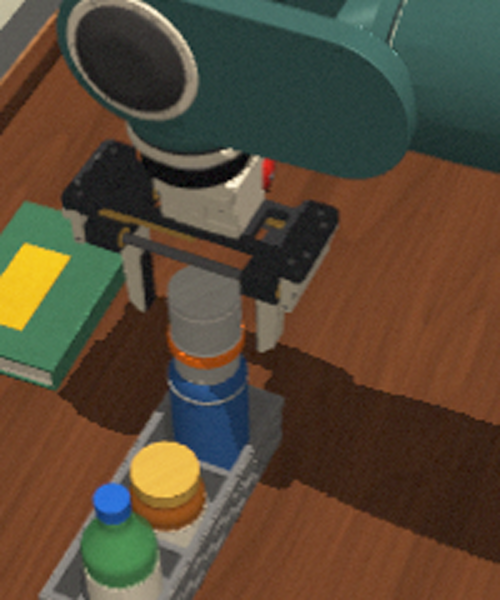

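The crop shows the stopper's flange flush on the flask rim at (206,350), with the cup on top at (205,310) and the fingers clear on either side. I'll grip the cup.

arm_command(steps=[[[0,0,0,0],[0,0,0,0],[0,0,0,0],[0,0,0,0],[0,0,0,0]]], hand=-1, grip_force=15)

```text
t: 25.62
tcp_pos: [0.5555, -0.0266, 0.1789]
eef_rot: [-2.283, -2.158, 0.0]
contact_force: [1.2, -0.6, -0.9]
finger_gap: 0.0547
finger_force: 15.0
```

arm_command(steps=[[[0,0,0,0],[0,0,-2,0],[0,0,-3,0],[0,0,-3,0],[0,0,0,0]]])

```text
t: 26.25
tcp_pos: [0.5556, -0.0265, 0.1873]
eef_rot: [2.282, 2.158, 0.001]
contact_force: [-0.9, -0.5, -0.3]
finger_gap: 0.054
finger_force: 15.0
```

Gap is 54.7 mm, which matches the cup, and the force is light. Lifting straight up.

arm_command(steps=[[[0,0,-5,0],[0,0,-8,0],[0,0,-12,0],[0,0,-15,0],[0,0,-16,0]]])

```text
t: 26.88
tcp_pos: [0.5556, -0.0265, 0.2444]
eef_rot: [2.282, 2.158, 0.001]
contact_force: [-0.8, 0.9, -0.8]
finger_gap: 0.0545
finger_force: 15.0
```

arm_command(steps=[[[0,0,-14,0],[0,0,-8,0],[0,0,-4,0],[0,0,0,0],[0,0,0,0]]])

```text
t: 27.5
tcp_pos: [0.5554, -0.0265, 0.2684]
eef_rot: [-2.282, -2.158, 0.001]
contact_force: [0.4, -0.3, -1.2]
finger_gap: 0.0545
finger_force: 15.0
```

Run:
```python
from g import *
go(.5555,-.0265,.268)
p=snap('side'); cv2.imwrite('pics/s7.png',cv2.resize(p[60:300,230:430,::-1],None,fx=2.5,fy=2.5,interpolation=cv2.INTER_CUBIC))
```

```text
t 27.5 p [555.4 -26.5 268.4] yhead -3.21 zt [-8.e-04  1.e-04 -1.e+00] move [0.  0.1 0.4] F [ 0.4 -0.3 -1.2] gap 54.5 ff 15.0
```

View pics/s7.png

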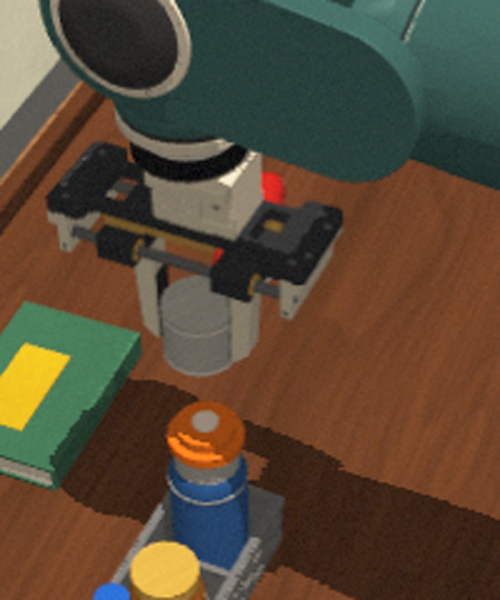

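The crop shows the cup held level at (197,325). The stopper, with its button at (206,420), sits flush in the upright flask.

```bash
python3 -c "
from station import env
print(env.finish_job())"
```

```text
the job is handed in; nothing more can be done
None
```

The job is handed in at about 27.5 s: the flask stands upright on the coaster with the stopper fully home, and the gripper holds the cup level about 90 mm above the stopper's flange.

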